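# Build the sieve tower for a sediment sample

## Robot

A 6-joint arm with a two-finger parallel gripper is mounted at the origin on the work surface. World frame = base frame: x ahead of the robot, y to its left, z up, the work surface at z = 0. Lengths are in m, angles in rad, forces in N, time in s.
With the tool pointing down it reaches from about 0.375 to 0.9 m from the base axis. Payload 3.1 kg.
Tool frame: the origin (TCP) lies on the centre line of the jaws, within the pads' length; the fingertips stand 8 mm ahead of it and the grasp point (between the pads) lies 11 mm behind it (robot.tip_extent is the distance from the TCP to the fingertips, in m); y points along the fingers, z is the direction in which the jaws open and shut, and the axes are right-handed (so a half turn about y gives the same grasp; the last joint's range is limited). The gripper opens to 87 mm and grips with 3 to 60 N. Pads are 19 mm wide; open, the fingers measure 117 mm over their backs; the gripper's body (75 mm by 190 mm) begins 51 mm behind the grasp point.
Start: joints at [-1.28, 0.527, 1.433, -0, 1.181, -0.178], TCP at [0.282, -0.558, 0.231] pointing down, gripper open.
Joint ranges: [-3.08, 3.08], [-0.75, 2.2], [0.22, 2.44], [-1.43, 4.57], [0, 2.65], [-2.85, 2.85]. Speed limits (rad/s): [2.79, 2.79, 3.14, 3.14, 3.14, 3.14].

## Interface

Orientations are given as a unit quaternion [x, y, z, w].
In Python, from rig import robot gives the robot as it stands.
- The arm moves only by the shell command python3 -m crank 'ROWS' [FORCE]. ROWS is JSON, a list that holds one entry, the list of rows, each a list of 7 numbers: the turn, a rotation vector about the tool's x, y, z in degrees, then the shift along the tool's x, y, z in m, then the opening in per cent of the stroke, from 0 (shut) to 100 (fully open). In form: [[[ax, ay, az, dx, dy, dz, gripper], ...]]. A call has exactly 5 rows; each row shifts and turns the commanded pose from where the row before left it, along the tool's axes as they then stand; what a row does not reach is not made up. A row lasts 1/8 s, in which the tool goes at most 62.5 mm and 10.7 degrees, less where a joint would pass 70% of its speed; a pose out of reach is approached as far as the arm can. A call with a gripper value outside its range is refused whole. The fingers move at their own pace and stop on an object; FORCE is the grip in N (left out, the last holds). Time passes only in rows, so rows that do not move let the fingers close, or fill a call up. It gives the time, the measured TCP pose, the force and the opening at its end, in the units of the state.
- robot.get_obs(): the state, without advancing time (a new reading comes with each control period).
- robot.camera(name): name is "scene" or "top"; returns a dict with "img" (384x512x3 uint8, red, green, blue), "K" (3x3 intrinsics, pixels), "dist_coeffs" ([k1, k2, p1, p2, k3] as OpenCV has them; the pictures are not rectified), "R" (3x3) and "t" (3): a world point X has camera coordinates R X + t. Camera axes: x right, y down, z forward; pixel columns grow to the right and rows downward; lengths in m; the calibration is good to about 2 mm. A picture is of the moment at which its call begins. There is no depth.
- robot.hand_in(): hands the job in, once; it reports no verdict.
Trained networks look in a picture, given as the dict that the camera call returned (one of the last four; its "shot" number tells which), for a name from the list of things; names that differ only in an ending like _2 or _b are one class to them, and where a whole thing is asked for, a point or a joint stands for the part that bears it (a point fixed in the world has none). Each returns a list of dicts, best first, with "conf" (0 to 1); they miss things now and then, are a little off and sometimes report something else, mostly with a low value. They report only what shows in the picture. A call takes as long as a camera call. They do not tell look-alikes from the thing itself.
- robot.spot_in(picture, thing): "at" ([row, column] in pixels, amid what is visible of it).
The state is a dict: "time": time; "q": joint angles; "joint_velocities": joint speeds; "joint_torque": joint torques, N m; "position": TCP position; "tool_rot": TCP orientation; "ft_force": force on the tool from outside, world axes, zero at the start; "moment": the same for the moment, N m; "grip_width": finger opening in m.
Only numpy, scipy, OpenCV 4.12 (cv2) and the standard library are available. Lean on these libraries where they do the work, as an engineer would, in place of code of your own. Each camera call takes 0.05 s, during which the arm holds its last target.

## Task

Build the sieve tower on the steel receiver pan, from the pan upwards and one piece at a time: first the blue (finest) sieve, then the yellow, then the red (coarsest), and last the white lid, each upright and seated fully home in the piece below. Leave the tower standing free, and leave the spare green sieve and everything else on the bench where it is.

Things in the scene. Friction and masses are not known exactly. Their poses are not given: they have to be found in the camera images.
- pan: Receiver pan, bare steel, fixed to the bench (sizes in mm): dark round foot 90 diameter, 10 high; on it a round cup 58 outer diameter up to z = 40, its top an open socket 51 wide, 10 deep, plain steel floor. A sieve fully home in it has its origin 32 above the pan's. Origin: centre of the underside of the foot, on the bench, z up.
- blue_sieve: Blue plastic test sieve, finest mesh, 13 wires each way; loose, 36 high, 90 g. Tapered spigot z = 0 to 8 (38 diameter at the foot, 47 above), plain round body 58 diameter z = 8 to 36. Top: socket 51 wide, 10 deep, same-colour mesh on its floor, takes the next spigot. Home, its shoulder rests on the rim below: origin 28 above that of a sieve below. Origin: centre of underside, z up.
- yellow_sieve: Yellow plastic test sieve, medium mesh, 7 wires each way; loose, 36 high, 90 g. Tapered spigot z = 0 to 8 (38 diameter at the foot, 47 above), plain round body 58 diameter z = 8 to 36. Top: socket 51 wide, 10 deep, same-colour mesh on its floor, takes the next spigot. Home, its shoulder rests on the rim below: origin 28 above that of a sieve below. Origin: centre of underside, z up.
- red_sieve: Red plastic test sieve, coarsest mesh, 4 wires each way; loose, 36 high, 90 g. Tapered spigot z = 0 to 8 (38 diameter at the foot, 47 above), plain round body 58 diameter z = 8 to 36. Top: socket 51 wide, 10 deep, same-colour mesh on its floor, takes the next spigot. Home, its shoulder rests on the rim below: origin 28 above that of a sieve below. Origin: centre of underside, z up.
- lid: White round lid, loose, 70 g, standing on its spigot: the same tapered spigot as the sieves (z = 0 to 8), a disc 58 diameter z = 8 to 14, an upright black round knob 22 diameter z = 14 to 42 to hold it by. Home in a sieve, its origin is 28 above that sieve's. Origin: centre of the underside, z up.
- green_sieve: Green spare sieve, same shape and size as the other sieves (9 wires each way): not used, to be left alone. Origin: centre of the underside.
- jar: Small amber specimen jar with an orange cap, 42 diameter, 57 high: to be left alone. Origin: centre of the underside.
- beaker: Empty clear beaker, 54 diameter at the rim, 60 high: to be left alone. Origin: centre of the underside.
There are look-alikes about, which are no part of the job. What is shaped like the lid but pink or purple is not meant. What is shaped like the pan but orange or purple is not meant.

How it is judged:
On the way, in this order (a step that is already met when the one before it is completed fails the run):
1. the blue sieve sits home in the receiver pan (horizontal distance between blue_sieve and pan below 0.006 m and z of blue_sieve in the frame of pan between 0.0295 and 0.0345 m and angle between blue_sieve's own z axis and vertical below 0.07 rad), for 0.2 s.
2. the yellow sieve sits home in the blue one, which is in the pan (all of step 1 and horizontal distance between yellow_sieve and blue_sieve below 0.006 m and z of yellow_sieve in the frame of blue_sieve between 0.0255 and 0.0305 m and angle between yellow_sieve's own z axis and vertical below 0.07 rad), for 0.2 s.
3. the red sieve sits home in the yellow one, above blue and pan (all of step 2 and horizontal distance between red_sieve and yellow_sieve below 0.006 m and z of red_sieve in the frame of yellow_sieve between 0.0255 and 0.0305 m and angle between red_sieve's own z axis and vertical below 0.07 rad), for 0.2 s.
4. the lid sits home in the red sieve, on the whole tower (all of step 3 and horizontal distance between lid and red_sieve below 0.006 m and z of lid in the frame of red_sieve between 0.0255 and 0.0305 m and angle between lid's own z axis and vertical below 0.07 rad), for 0.2 s.
At the end, for the whole second after the job is handed in: Pan, blue, yellow, red, lid from the bottom up: each centred on the one below within 6 mm, at seated height within 2.5 mm, upright within 4 degrees, at rest, released. Green sieve, jar and beaker upright within 8 degrees, within 30 mm of their start (all of step 4 and linear speed of each of blue_sieve, yellow_sieve, red_sieve, lid below 0.02 m/s and angular speed of each of blue_sieve, yellow_sieve, red_sieve, lid below 0.2 rad/s and distance of each of green_sieve, jar, beaker from where it was at the start of the episode below 0.03 m and angle between each of green_sieve, jar, beaker's own z axis and vertical below 0.15 rad); the robot touches nothing.
It fails at once if the spare sieve, jar or beaker is moved more than 30 mm (distance of any of green_sieve, jar, beaker from where it was at the start of the episode above 0.03 m).
It also fails if it takes over 120 s, if anything falls off the work surface, if the arm or the gripper's body presses on something with over 40 N, if the wrist force passes 120 N, or if a joint passes its speed limit or range.

## Working session

There is one attempt and no reset: what is moved stays moved. The work goes in short steps, Python scripts to look and compute and a shell command to move; the robot and the scene stay as the last step left them, time stands still between calls to the robot, and variables do not carry over. Pictures are saved under pics/ and viewed, and the job is handed in when it is done.

```bash
mkdir -p pics; ls
python3 - <<'E'
from rig import robot
import cv2, numpy as np
o=robot.get_obs(); print({k:np.round(v,3) for k,v in o.items()})
for n in ("scene","top"):
    p=robot.camera(n); cv2.imwrite(f"pics/{n}0.png",cv2.resize(p["img"][:,:,::-1],None,fx=1.5,fy=1.5))
    print(n,np.round(p["K"],1).tolist(),p["dist_coeffs"],np.round(p["R"],3).tolist(),np.round(p["t"],3))
    for t in ["pan","blue_sieve","yellow_sieve","red_sieve","lid","green_sieve","jar","beaker"]:
        print(t,[(np.round(d["at"],1).tolist(),round(d["conf"],2)) for d in robot.spot_in(p,t)])
E
```

```text
pics
{'time': np.float64(0.0), 'q': array([-1.28 ,  0.528,  1.434, -0.   ,  1.181, -0.179]), 'joint_velocities': array([-0.   ,  0.001,  0.001, -0.001, -0.001, -0.001]), 'joint_torque': array([ -0.   , -44.004, -17.659,   0.063,   0.058,  -0.   ]), 'position': array([ 0.282, -0.557,  0.23 ]), 'tool_rot': array([-0.164,  0.689, -0.687,  0.164]), 'ft_force': array([-0.316, -0.548, -0.707]), 'moment': array([0.   , 0.061, 0.001]), 'grip_width': np.float64(0.087)}
scene [[425.7, 0.0, 256.0], [0.0, 425.7, 191.7], [0.0, 0.0, 1.0]] [-0.14260762  0.          0.          0.          0.        ] [[-0.462, 0.886, 0.015], [0.521, 0.286, -0.804], [-0.718, -0.364, -0.594]] [ 0.259 -0.279  1.487]
pan [([282.7, 401.9], 0.95), ([249.7, 343.4], 0.92), ([239.8, 408.0], 0.92), ([147.2, 188.4], 0.21)]
blue_sieve [([215.8, 280.7], 0.66)]
yellow_sieve []
red_sieve [([179.9, 306.4], 0.73)]
lid [([174.1, 149.5], 0.74), ([183.6, 174.4], 0.74), ([161.9, 124.7], 0.63), ([147.3, 188.3], 0.25)]
green_sieve [([190.6, 221.8], 0.86)]
jar [([160.8, 248.3], 0.61)]
beaker [([194.8, 379.8], 0.64)]
top [[406.6, 0.0, 259.7], [0.0, 406.6, 189.8], [0.0, 0.0, 1.0]] [0.04390029 0.         0.         0.         0.        ] [[0.021, -1.0, 0.001], [-0.993, -0.021, -0.112], [0.112, 0.001, -0.994]] [-0.018  0.544  0.948]
pan [([147.8, 154.0], 0.95), ([135.6, 98.3], 0.89), ([185.2, 101.3], 0.77), ([226.6, 218.1], 0.75)]
blue_sieve [([157.3, 218.4], 0.62), ([162.1, 374.6], 0.16)]
yellow_sieve [([221.0, 367.0], 0.91), ([160.6, 376.0], 0.2)]
red_sieve [([225.2, 216.1], 0.95)]
lid [([156.9, 337.0], 0.94), ([162.7, 372.8], 0.66)]
green_sieve [([162.8, 290.1], 0.79), ([147.9, 155.0], 0.53), ([226.2, 291.5], 0.28)]
jar [([227.4, 289.7], 0.82)]
beaker [([225.4, 129.4], 0.94)]
```

View pics/scene0.png

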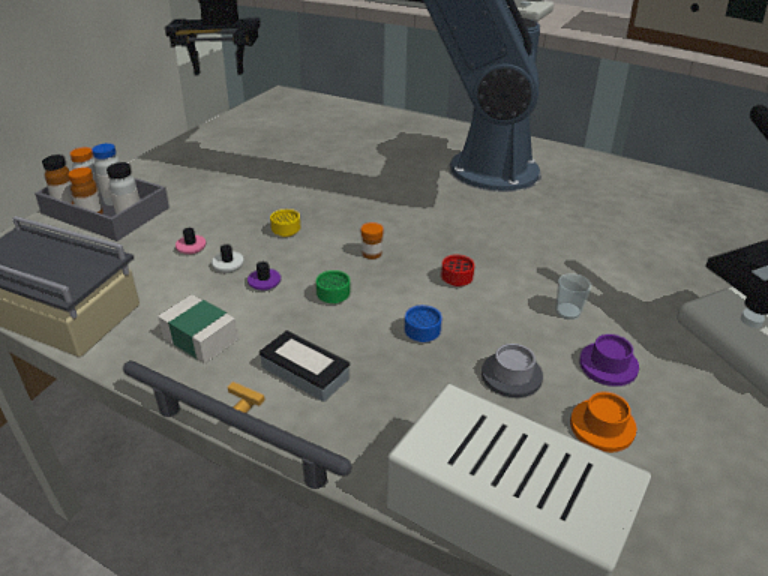

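View pics/top0.png

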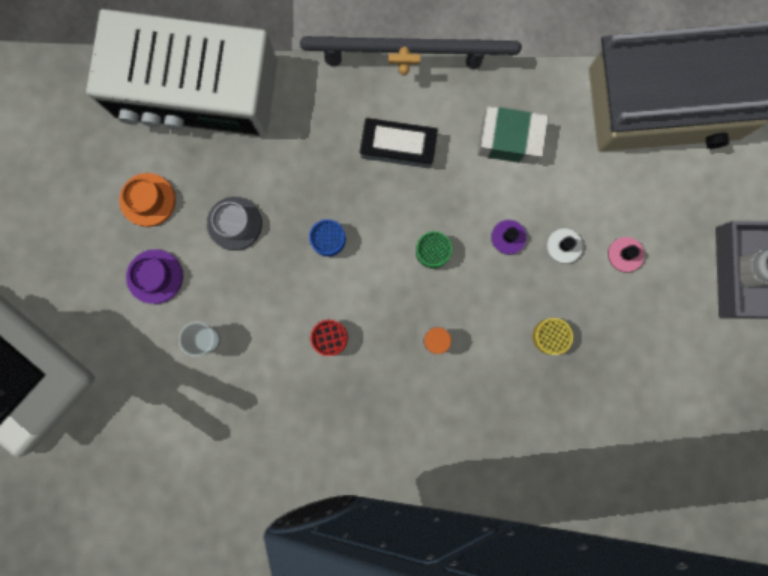

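```bash
cat > h.py <<'E'
from rig import robot
import cv2, numpy as np
from scipy.optimize import minimize
from scipy.spatial.transform import Rotation as Ro
A=np.linspace(0,2*np.pi,48,endpoint=False)
def proj(p,X):
    X=np.atleast_2d(X).astype(float)
    return cv2.projectPoints(X,cv2.Rodrigues(p["R"])[0],np.array(p["t"],float),np.array(p["K"],float),np.array(p["dist_coeffs"],float))[0][:,0]
def ring(x,y,z,r): return np.c_[x+r*np.cos(A),y+r*np.sin(A),0*A+z]
SV=[(0,.019),(.008,.0235),(.008,.029),(.036,.029)]
LD=[(.008,.029),(.014,.029)]
def hull(p,x,y,prof,z0=0):
    P=np.vstack([ring(x,y,z0+z,r) for z,r in prof])
    return cv2.convexHull(proj(p,P).astype(np.float32))[:,0]
def cen(poly):
    m=cv2.moments(poly.astype(np.float32).reshape(-1,1,2)); return np.array([m["m10"],m["m01"]])/m["m00"], m["m00"]
def raymap(p,uv,z):
    n=cv2.undistortPoints(np.array([[uv]],float),np.array(p["K"],float),np.array(p["dist_coeffs"],float))[0,0]
    R=np.array(p["R"]);c=-R.T@np.array(p["t"]);d=R.T@np.array([n[0],n[1],1]);return (c+d*(z-c[2])/d[2])[:2]
def cmask(p,col):
    h=cv2.cvtColor(p["img"],cv2.COLOR_RGB2HSV).astype(int);H,S,V=h[...,0],h[...,1],h[...,2]
    if col=="white": return ((S<45)&(V>150)).astype(np.uint8)
    lo,hi={"blue":(100,120),"yellow":(20,35),"red":(174,186),"green":(50,80)}[col]
    return ((((H>=lo)&(H<=hi))|((H+180>=lo)&(H+180<=hi)))&(S>110)&(V>40)).astype(np.uint8)
def blob(p,col,near):
    m=cv2.morphologyEx(cmask(p,col),cv2.MORPH_CLOSE,np.ones((5,5),np.uint8))
    n,l,st,ce=cv2.connectedComponentsWithStats(m)
    best=None
    for i in range(1,n):
        if st[i,4]<60: continue
        d=np.hypot(*(ce[i]-near))
        if best is None or d<best[0]: best=(d,i)
    if best is None: return None
    i=best[1]
    c=max(cv2.findContours((l==i).astype(np.uint8),cv2.RETR_EXTERNAL,cv2.CHAIN_APPROX_NONE)[0],key=len)
    hu=cv2.convexHull(c)
    f=np.zeros(m.shape,np.uint8);cv2.fillConvexPoly(f,hu,1)
    v,u=np.nonzero(f); return np.array([u.mean(),v.mean()]),len(u)
def locate(p,col,prof,near,z0=0):
    b=blob(p,col,near)
    if b is None: return None
    x=raymap(p,b[0],z0+.02)
    for _ in range(6):
        c,a=cen(hull(p,x[0],x[1],prof,z0)); x=x+raymap(p,b[0],z0+.02)-raymap(p,c,z0+.02)
    return np.round(x,4),b[1],round(a),np.round(b[0],1)
E
python3 - <<'E'
from h import *
o=robot.get_obs();print(np.round(Ro.from_quat(o["tool_rot"]).as_matrix(),3))
pt=robot.camera("top");ps=robot.camera("scene")
T={"blue":(218,157),"yellow":(368,224),"red":(217,225),"green":(290,163),"white":(376,163)}
S={"blue":(281,216),"yellow":(190,148),"red":(306,180),"green":(222,191),"white":(152,174)}
for c in T:
    pr=LD if c=="white" else SV
    print(c,locate(pt,c,pr,T[c]),locate(ps,c,pr,S[c]))
cv2.imwrite("pics/pant.png",cv2.resize(pt["img"][110:190,110:210,::-1],None,fx=8,fy=7.5 and 8,interpolation=cv2.INTER_CUBIC)[:600])
cv2.imwrite("pics/pans.png",cv2.resize(ps["img"][215:275,300:380,::-1],None,fx=8,fy=8,interpolation=cv2.INTER_CUBIC))
print(raymap(pt,(155,147),.03),raymap(ps,(343,247),.03))
E
```

```text
[[-0.892  0.     0.452]
 [-0.452 -0.    -0.892]
 [-0.    -1.     0.   ]]
blue (array([0.6213, 0.0978]), 475, 493, array([217.8, 158. ])) (array([0.6201, 0.0987]), 527, 537, array([281.7, 215.1]))
yellow (array([ 0.4691, -0.2679]), 525, 539, array([368.4, 223.8])) (array([ 0.4691, -0.2655]), 328, 328, array([189.8, 147.8]))
red (array([0.4589, 0.0895]), 485, 488, array([219. , 224.8])) (array([0.4596, 0.091 ]), 403, 416, array([304.7, 179.8]))
green (array([ 0.6053, -0.0761]), 436, 487, array([288.9, 166. ])) (array([ 0.605 , -0.0741]), 428, 456, array([221.6, 190.6]))
white (array([ 0.6199, -0.2912]), 463, 450, array([376. , 162.9])) (array([ 0.6163, -0.2885]), 195, 238, array([152.1, 173.6]))
[0.64383421 0.25039202] [0.66418157 0.26249128]
```

View pics/pant.png

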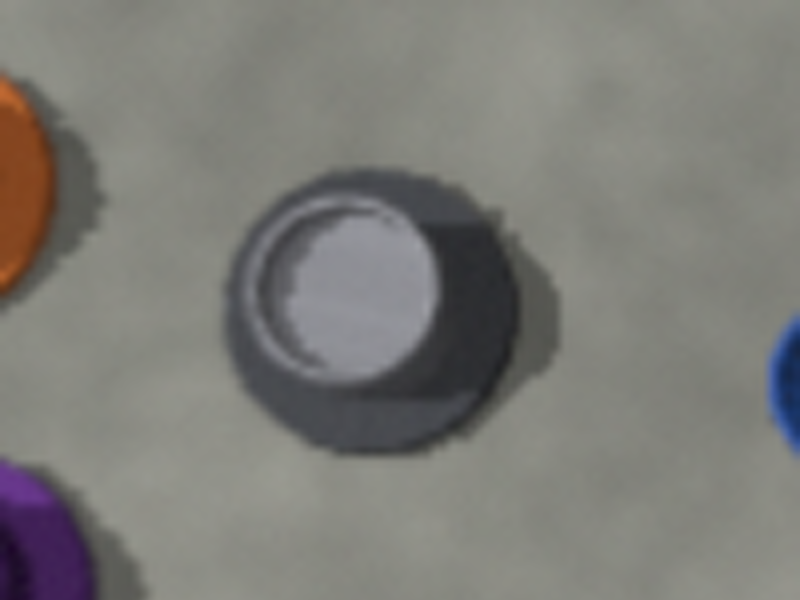

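View pics/pans.png

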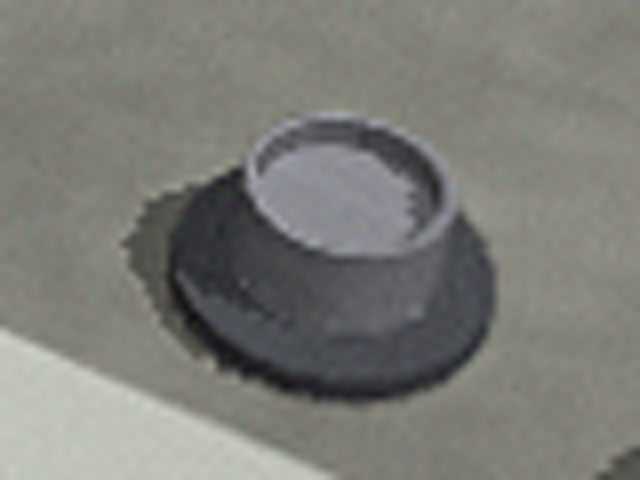

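Run:
```python
from h import *
pt=robot.camera("top");ps=robot.camera("scene")
for p,im,uv0,s in((pt,"t",(110,110),(341.5,288.5)),(ps,"s",(300,215),(352,187))):
    x=raymap(p,((s[0]+.5)/8-.5+uv0[0],(s[1]+.5)/8-.5+uv0[1]),.04);print(x)
print("foot",raymap(pt,(156.1,148.4),.006))
# overlay check
mx=np.array([.6475,.2465])
import sys
for p,n,(u,v,w,h) in((pt,"t",(110,110,100,75)),(ps,"s",(300,215,80,60))):
    im=cv2.resize(p["img"][v:v+h,u:u+w,::-1],None,fx=8,fy=8,interpolation=cv2.INTER_CUBIC)
    for xy,c in((mx,(0,255,0)),):
      for z,r in((.04,.029),(.04,.0255),(0,.045),(.01,.045)):
        q=(proj(p,ring(*xy,z,r))-(u,v)+.5)*8
        cv2.polylines(im,[q.round().astype(np.int32)],True,c,1)
    cv2.imwrite(f"pics/ov{n}.png",im)
```

```text
[0.64488805 0.25447771]
[0.64741342 0.25669522]
foot [0.64551671 0.25385098]
```

```bash
python3 -m crank '[[[0,9,0,-0.025,0,-0.05,100],[0,9,0,-0.025,0,-0.05,100],[0,9,0,-0.025,0,-0.05,100],[0,0,0,-0.03,0,-0.05,100],[0,0,0,-0.03,0,-0.05,100]]]' 20
cat > st.py <<'E'
import sys
from h import *
o=robot.get_obs();R=Ro.from_quat(o["tool_rot"]).as_matrix()
print("t",round(float(o["time"]),2),"pos",np.round(o["position"],4),"F",np.round(o["ft_force"],1),"w",round(float(o["grip_width"]),4),"q",np.round(o["q"],2))
y=R[:,1];print("yaw of jaw err from -Y deg",np.round(np.degrees(np.arctan2(R[0,2],-R[1,2])),2),"ydown",np.round(y,4))
if len(sys.argv)>3:
    d=np.array(list(map(float,sys.argv[1:4])))-o["position"];print("tool delta mm",np.round(1000*R.T@d,1))
E
python3 st.py .6207 .0983 .15
```

```text
time: 1.72
position: [0.3685, -0.292, 0.2309]
tool_rot: [-0.002, -0.707, 0.707, 0.001]
ft_force: [0.2, -0.7, 0.0]
grip_width: 0.0871
t 1.73 pos [ 0.3685 -0.292   0.2309] F [ 0.2 -0.7  0. ] w 0.0871 q [-0.91  0.32  1.81  0.    1.01  0.67]
yaw of jaw err from -Y deg -0.2 ydown [ 9.e-04 -8.e-04 -1.e+00]
tool delta mm [-250.8   80.8 -391.2]
```

```bash
python3 -m crank '[[[0,0,0,-0.032,0,-0.05,100],[0,0,0,-0.032,0,-0.05,100],[0,0,0,-0.032,0,-0.05,100],[0,0,0,-0.032,0,-0.05,100],[0,0,0,-0.032,0,-0.05,100]]]' >/dev/null; python3 st.py .6207 .0983 .10
```

```text
t 2.35 pos [ 0.5296 -0.042   0.2309] F [0.1 0.4 0.9] w 0.0872 q [-0.29  0.4   1.67 -0.    1.07  1.28]
yaw of jaw err from -Y deg -0.13 ydown [ 1.e-03 -5.e-04 -1.e+00]
tool delta mm [ -90.7  130.9 -140.5]
```

```bash
python3 -m crank '[[[0,0,0,-0.03,0.03,-0.047,100],[0,0,0,-0.03,0.03,-0.047,100],[0,0,0,-0.03,0.03,-0.047,100],[0,0,0,0,0.02,0,100],[0,0,0,0,0.02,0,100]]]' >/dev/null; python3 st.py .6207 .0983 .019
```

```text
t 2.98 pos [0.6178 0.0965 0.1006] F [-0.  -0.   0.5] w 0.0866 q [-0.02  0.69  1.54 -0.    0.92  1.55]
yaw of jaw err from -Y deg -0.03 ydown [-2.e-04 -1.e-04 -1.e+00]
tool delta mm [-2.9 81.6 -1.8]
```

```bash
python3 -m crank '[[[0,0,0,-0.003,0.03,-0.002,100],[0,0,0,0,0.03,0,100],[0,0,0,0,0.0215,0,100],[0,0,0,0,0,0,100],[0,0,0,0,0,0,100]]]' >/dev/null; python3 st.py .6207 .0983 .019
python3 - <<'E'
from h import *
for n,(u,v) in(("scene",(200,130)),("top",(150,100))):
    p=robot.camera(n);cv2.imwrite(f"pics/g1{n}.png",cv2.resize(p["img"][v:v+130,u:u+170,::-1],None,fx=4.5,fy=4.5,interpolation=cv2.INTER_CUBIC))
E
```

```text
t 3.6 pos [0.6214 0.0973 0.0209] F [-0.2  1.   0.5] w 0.0869 q [-0.02  0.81  1.56  0.    0.77  1.55]
yaw of jaw err from -Y deg -0.14 ydown [ 0.0014  0.     -1.    ]
tool delta mm [ 0.7  1.9 -1. ]
```

View pics/g1scene.png

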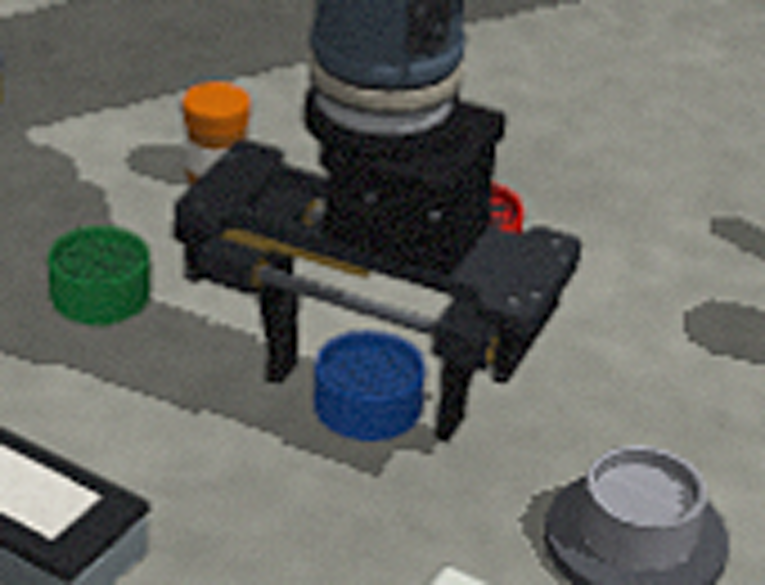

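View pics/g1top.png

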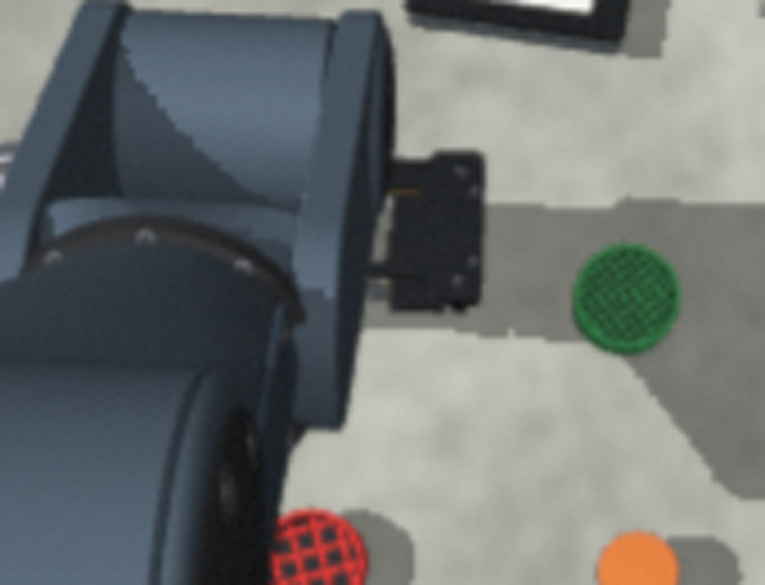

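```bash
python3 -m crank '[[[0,0,0,0,0.002,-0.001,55],[0,0,0,0,0,0,55],[0,0,0,0,0,0,55],[0,0,0,0,0,0,55],[0,0,0,0,0,0,55]]]' 20 ; python3 st.py .6207 .0983 .019
```

```text
time: 4.32
position: [0.6207, 0.0983, 0.0183]
tool_rot: [0.001, 0.707, -0.707, -0.001]
ft_force: [-0.2, 0.0, 0.7]
grip_width: 0.0579
t 4.33 pos [0.6207 0.0983 0.0183] F [-0.2  0.   0.7] w 0.0579 q [-0.02  0.82  1.56  0.    0.77  1.55]
yaw of jaw err from -Y deg -0.14 ydown [ 1.e-04  0.e+00 -1.e+00]
tool delta mm [-0.  -0.7  0. ]
```

```bash
python3 -m crank '[[[0,0,0,0,-0.03,0,50],[0,0,0,0,-0.03,0,50],[0,0,0,0,-0.03,0,50],[0,0,0,0,0,-0.01,50],[0,0,0,-0.005,0,-0.03,50]]]' 25 >/dev/null; python3 -m crank '[[[0,0,0,-0.005,0,-0.03,50],[0,0,0,-0.005,0,-0.03,50],[0,0,0,-0.005,0,-0.03,50],[0,0,0,-0.005,0,-0.027,50],[0,0,0,0,0,0,50]]]' >/dev/null; python3 st.py .646 .2553 .09
python3 - <<'E'
from h import *
o=robot.get_obs();z0=o["position"][2]-.018
for n,(u,v) in(("scene",(270,150)),("top",(90,80))):
    p=robot.camera(n);cv2.imwrite(f"pics/g2{n}.png",cv2.resize(p["img"][v:v+130,u:u+170,::-1],None,fx=4.5,fy=4.5,interpolation=cv2.INTER_CUBIC))
    print(locate(p,"blue",SV,(343,220),z0))
E
```

```text
t 5.58 pos [0.6448 0.2576 0.1061] F [-1.5  0.2 -1.4] w 0.0575 q [0.22 0.76 1.34 0.   1.04 1.79]
yaw of jaw err from -Y deg 0.04 ydown [-2.3e-03 -1.0e-04 -1.0e+00]
tool delta mm [-1.3 16.1  2.3]
(array([0.6455, 0.2576]), 691, 700, array([349.1, 212.4]))
(array([0.6416, 0.2562]), 410, 645, array([142.9, 139.9]))
```

View pics/g2scene.png

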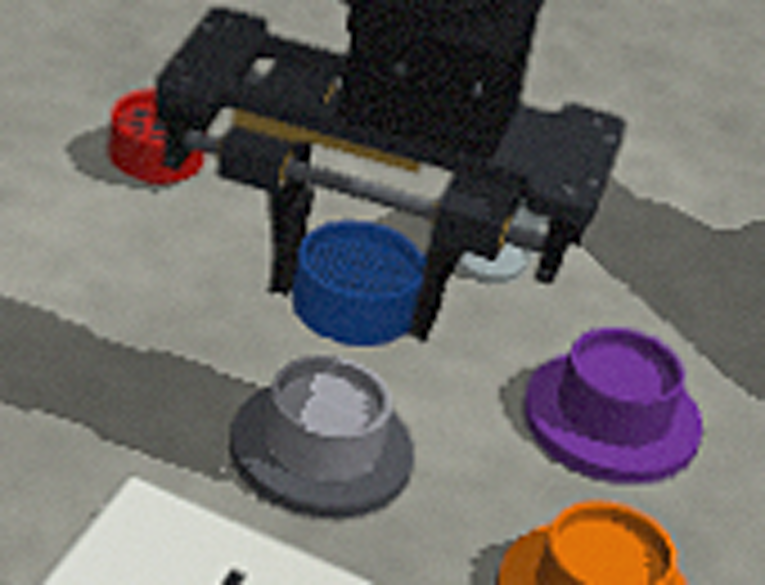

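```bash
python3 -m crank '[[[0,0,0,-0.0017,0.01,0.0016,50],[0,0,0,0,0.015,0,50],[0,0,0,0,0.015,0,50],[0,0,0,0,0,0,50],[0,0,0,0,0,0,50]]]' >/dev/null; python3 st.py .6465 .256 .0503;  python3 - <<'E'
from h import *
o=robot.get_obs();x,y,z=o["position"]
for n,(u,v) in(("scene",(300,200)),):
    p=robot.camera(n);im=cv2.resize(p["img"][v:v+75,u:u+90,::-1],None,fx=8,fy=8,interpolation=cv2.INTER_CUBIC)
    for X,Y,zz,r,c in((.6465,.256,.04,.029,(0,255,0)),(.6465,.256,0,.045,(0,255,0)),(x,y,z-.0183+.008,.029,(0,255,255)),(x,y,z-.0183+.036,.029,(0,255,255))):
        cv2.polylines(im,[((proj(p,ring(X,Y,zz,r))-(u,v)+.5)*8).round().astype(np.int32)],True,c,1)
    cv2.imwrite("pics/g3.png",im)
E
```

```text
t 6.3 pos [0.6479 0.2536 0.0681] F [-0.1  0.  -1.2] w 0.058 q [0.21 0.81 1.35 0.   0.98 1.79]
yaw of jaw err from -Y deg -0.15 ydown [ 0.  0. -1.]
tool delta mm [ 1.4 17.8 -2.4]
```

View pics/g3.png

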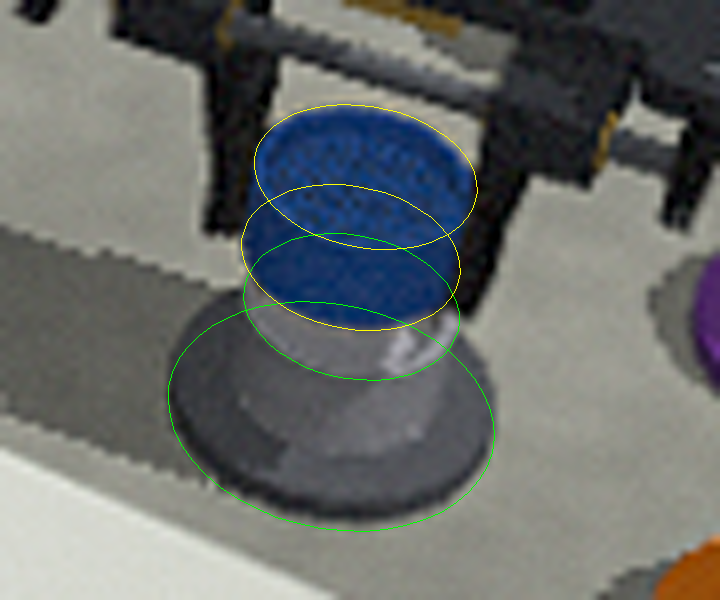

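```bash
python3 -m crank '[[[0,0,0,0.0019,0,-0.0024,50],[0,0,0,0,0.004,0,50],[0,0,0,0,0.004,0,50],[0,0,0,0,0.003,0,50],[0,0,0,0,0,0,50]]]' >/dev/null; python3 st.py .646 .256 .0503; python3 -m crank '[[[0,0,0,0,0.003,0,50],[0,0,0,0,0.002,0,50],[0,0,0,0,0.001,0,50],[0,0,0,0,0,0,50],[0,0,0,0,0,0,50]]]' >/dev/null; python3 st.py .646 .256 .0503
```

```text
t 6.97 pos [0.6455 0.2559 0.0567] F [ 0.   0.3 -0. ] w 0.0576 q [ 0.22  0.82  1.36 -0.    0.96  1.79]
yaw of jaw err from -Y deg -0.14 ydown [-9.e-04 -2.e-04 -1.e+00]
tool delta mm [-0.5  6.4 -0.1]
t 7.6 pos [0.6459 0.256  0.0513] F [ 0.2 -1.3 -0.5] w 0.0576 q [0.22 0.83 1.36 0.   0.95 1.79]
yaw of jaw err from -Y deg -0.14 ydown [ 2.e-04  0.e+00 -1.e+00]
tool delta mm [-0.1  1.   0. ]
```

```bash
python3 -m crank '[[[0,0,0,0,0.001,0,50],[0,0,0,0,0.0007,0,50],[0,0,0,0,0,0,50],[0,0,0,0,0,0,50],[0,0,0,0,0,0,50]]]' >/dev/null; python3 st.py .646 .256 .0503
```

```text
t 8.22 pos [0.646  0.2561 0.0503] F [-1.3 -0.6  6.5] w 0.0576 q [ 0.22  0.83  1.36 -0.    0.94  1.79]
yaw of jaw err from -Y deg -0.14 ydown [ 5.e-04  1.e-04 -1.e+00]
tool delta mm [-0.  -0.   0.1]
```

```bash
python3 -m crank '[[[0,0,0,0,0,0,100],[0,0,0,0,0,0,100],[0,0,0,0,0,0,100],[0,0,0,0,-0.03,0,100],[0,0,0,0,-0.05,0,100]]]' >/dev/null; python3 -m crank '[[[0,0,0,0,-0.05,0.02,100],[0,0,0,0.01,0,0.05,100],[0,0,0,0.02,0,0.055,100],[0,0,0,0.02,0,0.055,100],[0,0,0,0.02,0,0.055,100]]]' >/dev/null; python3 st.py .4691 -.2667 .1
python3 - <<'E'
from h import *
pt=robot.camera("top");ps=robot.camera("scene")
print(locate(pt,"blue",SV,(150,140),.032),locate(ps,"blue",SV,(343,220),.032))
cv2.imwrite("pics/b1.png",cv2.resize(ps["img"][180:270,290:400,::-1],None,fx=5,fy=5,interpolation=cv2.INTER_CUBIC))
E
```

```text
t 9.47 pos [0.5746 0.0196 0.1795] F [ 0.5 -1.1  0.2] w 0.0872 q [-0.16  0.52  1.61 -0.    1.    1.41]
yaw of jaw err from -Y deg -0.11 ydown [ 6.e-04 -2.e-04 -1.e+00]
tool delta mm [105.   79.5 286.5]
(array([0.6464, 0.2554]), 552, 566, array([150.1, 143.5])) (array([0.6466, 0.2562]), 642, 660, array([344.4, 232.9]))
```

View pics/b1.png

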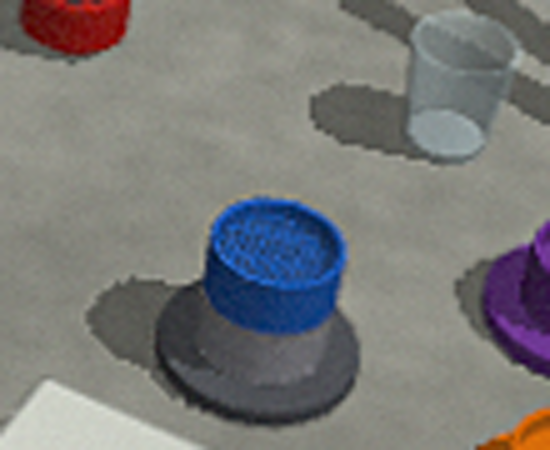

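Blue is upright and seated on the pan at crop pixel (270,265). Yellow is next.

```bash
python3 -m crank '[[[0,0,0,0.02,0,0.055,100],[0,0,0,0.02,0,0.055,100],[0,0,0,0.02,0,0.055,100],[0,0,0,0.02,0,0.055,100],[0,0,0,0.016,0.02,0.047,100]]]' >/dev/null; python3 -m crank '[[[0,0,0,0,0.03,0,100],[0,0,0,0,0.03,0,100],[0,0,0,0,0,0,100],[0,0,0,0,0,0,100],[0,0,0,0,0,0,100]]]' >/dev/null; python3 st.py .4691 -.2667 .0185
```

```text
t 10.82 pos [ 0.4796 -0.2458  0.1008] F [-0.6 -0.  -0.5] w 0.0869 q [-0.68  0.6   1.76  0.    0.77  0.89]
yaw of jaw err from -Y deg -0.1 ydown [ 0.0022 -0.0017 -1.    ]
tool delta mm [10.7 82.3 20.8]
```

```bash
python3 -m crank '[[[0,0,0,0.0105,0,0.0205,100],[0,0,0,0,0.02,0,100],[0,0,0,0,0.03,0,100],[0,0,0,0,0,0,100],[0,0,0,0,0,0,100]]]' >/dev/null; python3 st.py .4691 -.2667 .0185
```

```text
t 11.45 pos [ 0.4687 -0.2664  0.0506] F [0.1 0.1 0.1] w 0.087 q [-0.72  0.69  1.78  0.    0.66  0.85]
yaw of jaw err from -Y deg -0.12 ydown [ 0.0014 -0.0012 -1.    ]
tool delta mm [-0.3 32.1  0.3]
```

```bash
python3 -m crank '[[[0,0,0,0,0.02,0,100],[0,0,0,0,0.0115,0,100],[0,0,0,0,0,0,100],[0,0,0,0,0,0,55],[0,0,0,0,0,0,55]]]' >/dev/null; python3 -m crank '[[[0,0,0,0,0,0,55],[0,0,0,0,0,0,55],[0,0,0,0,0,0,50],[0,0,0,0,0,0,50],[0,0,0,0,0,0,50]]]' 25 >/dev/null;python3 st.py .4691 -.2667 .0185
```

```text
t 12.7 pos [ 0.4681 -0.2661  0.0182] F [-0.3  0.8  3.6] w 0.0576 q [-0.72  0.75  1.79  0.    0.6   0.85]
yaw of jaw err from -Y deg -0.14 ydown [ 2.e-04 -2.e-04 -1.e+00]
tool delta mm [-1.  -0.3  0.6]
```

```bash
python3 -m crank '[[[0,0,0,0,-0.03,0,50],[0,0,0,0,-0.04,0,50],[0,0,0,0,-0.04,0,50],[0,0,0,-0.01,-0.03,-0.03,50],[0,0,0,-0.015,0,-0.045,50]]]' >/dev/null; python3 -m crank '[[[0,0,0,-0.017,0,-0.05,50],[0,0,0,-0.017,0,-0.05,50],[0,0,0,-0.017,0,-0.05,50],[0,0,0,-0.017,0,-0.05,50],[0,0,0,-0.017,0,-0.05,50]]]' >/dev/null; python3 -m crank '[[[0,0,0,-0.017,0,-0.05,50],[0,0,0,-0.017,0,-0.05,50],[0,0,0,-0.017,0,-0.05,50],[0,0,0,-0.015,0,-0.035,50],[0,0,0,0,0,0,50]]]' >/dev/null;python3 st.py .645 .256 .0782
```

```text
t 14.57 pos [0.6453 0.2465 0.1569] F [ 0.8 -0.9 -1.3] w 0.0574 q [0.2  0.7  1.32 0.   1.13 1.77]
yaw of jaw err from -Y deg 0.07 ydown [ 0.e+00  6.e-04 -1.e+00]
tool delta mm [ 0.3 78.8 -9.5]
```

```bash
python3 -m crank '[[[0,0,0,0,0.02,-0.006,50],[0,0,0,0,0.02,0,50],[0,0,0,0,0.015,0,50],[0,0,0,0,0,0,50],[0,0,0,0,0,0,50]]]' >/dev/null;python3 st.py .645 .256 .0782;python3 - <<'E'
from h import *
o=robot.get_obs();z0=o["position"][2]-.0182
p=robot.camera("scene")
print(locate(p,"blue",SV,(343,230),.032),locate(p,"yellow",SV,(343,210),z0))
cv2.imwrite("pics/y1.png",cv2.resize(p["img"][160:270,280:420,::-1],None,fx=5,fy=5,interpolation=cv2.INTER_CUBIC))
E
```

```text
t 15.2 pos [0.6457 0.2492 0.1032] F [-0.  -0.3 -0.6] w 0.0573 q [ 0.21  0.76  1.35 -0.    1.03  1.78]
yaw of jaw err from -Y deg -0.17 ydown [ 6.e-04  1.e-04 -1.e+00]
tool delta mm [ 0.8 25.  -6.8]
(array([0.6508, 0.2574]), 572, 666, array([344.4, 234.3])) (array([0.6464, 0.2487]), 693, 693, array([344.6, 212.5]))
```

View pics/y1.png

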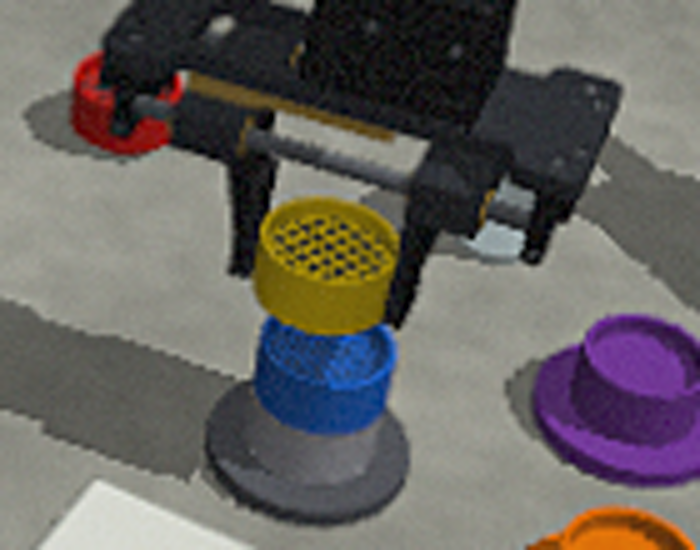

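```bash
python3 -m crank '[[[0,0,0,0.0003,0,-0.007,50],[0,0,0,0,0.008,0,50],[0,0,0,0,0.006,0,50],[0,0,0,0,0,0,50],[0,0,0,0,0,0,50]]]' >/dev/null;python3 st.py .6455 .256 .0782; python3 -m crank '[[[0,0,0,0,0.003,0,50],[0,0,0,0,0.003,0,50],[0,0,0,0,0.002,0,50],[0,0,0,0,0,0,50],[0,0,0,0,0,0,50]]]' >/dev/null;python3 st.py .6455 .256 .0782
```

```text
t 15.88 pos [0.645  0.2565 0.0889] F [-0.1 -0.2  0. ] w 0.0574 q [ 0.22  0.78  1.35 -0.    1.01  1.79]
yaw of jaw err from -Y deg -0.14 ydown [-2.e-04 -1.e-04 -1.e+00]
tool delta mm [-0.5 10.7  0.5]
t 16.5 pos [0.6451 0.2565 0.0811] F [ 0.3 -0.1 -0.9] w 0.0573 q [0.22 0.79 1.35 0.   1.   1.79]
yaw of jaw err from -Y deg -0.14 ydown [ 2.e-04  1.e-04 -1.e+00]
tool delta mm [-0.4  2.9  0.5]
```

```bash
python3 -m crank '[[[0,0,0,0,0.002,0,50],[0,0,0,0,0.0013,0,50],[0,0,0,0,0,0,50],[0,0,0,0,0,0,50],[0,0,0,0,0,0,50]]]' >/dev/null;python3 st.py .6455 .256 .0782
```

```text
t 17.12 pos [0.6451 0.2566 0.0783] F [-1.9 -0.5  4.9] w 0.0573 q [ 0.22  0.8   1.35 -0.    0.99  1.79]
yaw of jaw err from -Y deg -0.14 ydown [ 3.e-04  0.e+00 -1.e+00]
tool delta mm [-0.4  0.1  0.6]
```

```bash
python3 -m crank '[[[0,0,0,0,0,0,100],[0,0,0,0,0,0,100],[0,0,0,0,0,0,100],[0,0,0,0,-0.03,0,100],[0,0,0,0,-0.04,0,100]]]' >/dev/null; python3 -m crank '[[[0,0,0,0.02,0,0.02,100],[0,0,0,0.04,0,0.04,100],[0,0,0,0.04,0,0.04,100],[0,0,0,0.04,0,0.035,100],[0,0,0,0.046,0,0.031,100]]]' >/dev/null; python3 st.py .4593 .0903 .1
python3 - <<'E'
from h import *
pt=robot.camera("top");ps=robot.camera("scene")
print(locate(pt,"yellow",SV,(150,140),.06),locate(ps,"yellow",SV,(343,220),.06))
print("beaker",raymap(pt,(129.4,225.4),.03))
cv2.imwrite("pics/b2.png",cv2.resize(ps["img"][150:270,280:420,::-1],None,fx=5,fy=5,interpolation=cv2.INTER_CUBIC))
E
```

```text
t 18.38 pos [0.4581 0.0898 0.1479] F [-0.1 -1.  -0.5] w 0.0873 q [-0.05  0.45  1.9  -0.    0.78  1.53]
yaw of jaw err from -Y deg -0.15 ydown [ 1.7e-03 -3.0e-04 -1.0e+00]
tool delta mm [-1.2 47.9 -0.5]
(array([0.6459, 0.2561]), 592, 603, array([146.6, 141. ])) (array([0.6453, 0.2564]), 680, 678, array([346.6, 222.6]))
beaker [0.45303139 0.30124338]
```

View pics/b2.png

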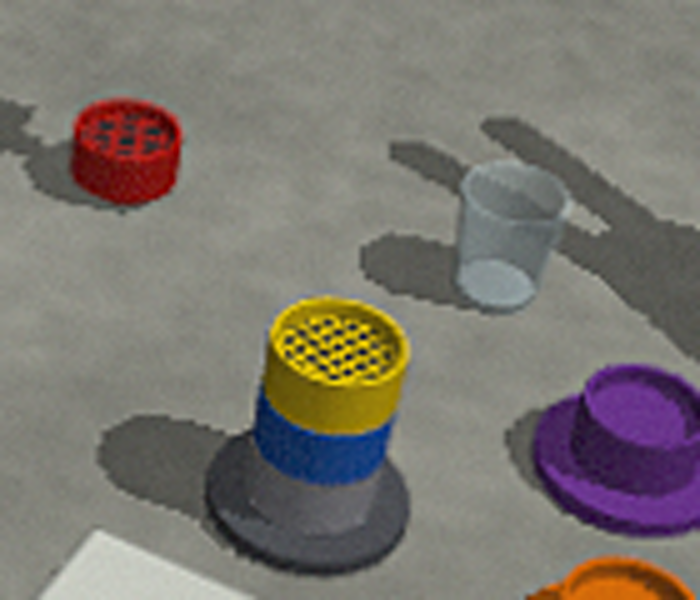

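Yellow is seated on blue, square and level at crop pixel (340,365). Now red.

```bash
python3 -m crank '[[[0,0,0,0,0.04,0,100],[0,0,0,0,0.04,0,100],[0,0,0,0,0.02,0,100],[0,0,0,0,0,0,100],[0,0,0,0,0,0,100]]]' >/dev/null; python3 st.py .4593 .0903 .0185
```

```text
t 19.1 pos [0.4595 0.0911 0.0482] F [ 1.  -0.3  0.5] w 0.0873 q [-0.04  0.65  1.96  0.    0.52  1.53]
yaw of jaw err from -Y deg -0.13 ydown [ 0.0015 -0.     -1.    ]
tool delta mm [ 0.3 29.7  0.8]
```

```bash
python3 -m crank '[[[0,0,0,0,0.02,0.0008,100],[0,0,0,0,0.0095,0,100],[0,0,0,0,0,0,100],[0,0,0,0,0,0,55],[0,0,0,0,0,0,55]]]' >/dev/null; python3 -m crank '[[[0,0,0,0,0,0,55],[0,0,0,0,0,0,55],[0,0,0,0,0,0,50],[0,0,0,0,0,0,50],[0,0,0,0,0,0,50]]]' 25 >/dev/null;python3 st.py .4593 .0903 .0185
```

```text
t 20.35 pos [0.4587 0.0902 0.0184] F [-1.7  0.6  4.1] w 0.0575 q [-0.05  0.72  1.97  0.    0.45  1.53]
yaw of jaw err from -Y deg -0.14 ydown [ 4.e-04 -0.e+00 -1.e+00]
tool delta mm [-0.6 -0.1 -0.1]
```

```bash
python3 -m crank '[[[0,0,0,0,-0.03,0,50],[0,0,0,0,-0.045,0,50],[0,0,0,0,-0.05,0,50],[0,0,0,0,-0.045,0,50],[0,0,0,-0.01,0,-0.01,50]]]' >/dev/null; python3 -m crank '[[[0,0,0,-0.035,0,-0.03,50],[0,0,0,-0.04,0,-0.035,50],[0,0,0,-0.04,0,-0.035,50],[0,0,0,-0.04,0,-0.035,50],[0,0,0,-0.022,0,-0.021,50]]]' >/dev/null; python3 -m crank '[[[0,0,0,0,0.02,0,50],[0,0,0,0,0.02,0,50],[0,0,0,0,0.01,0,50],[0,0,0,0,0,0,50],[0,0,0,0,0,0,50]]]' >/dev/null;python3 st.py .6453 .2563 .1064;python3 - <<'E'
from h import *
o=robot.get_obs();z0=o["position"][2]-.0184
p=robot.camera("scene")
print(locate(p,"red",SV,(343,210),z0))
cv2.imwrite("pics/r1.png",cv2.resize(p["img"][140:260,280:420,::-1],None,fx=5,fy=5,interpolation=cv2.INTER_CUBIC))
E
```

```text
t 22.23 pos [0.6465 0.2558 0.1385] F [ 0.3 -0.5  0.1] w 0.058 q [0.22 0.72 1.32 0.   1.1  1.79]
yaw of jaw err from -Y deg -0.15 ydown [ 9.e-04  2.e-04 -1.e+00]
tool delta mm [ 1.2 32.1 -0.5]
(array([0.6472, 0.2558]), 705, 725, array([350.3, 200.2]))
```

View pics/r1.png

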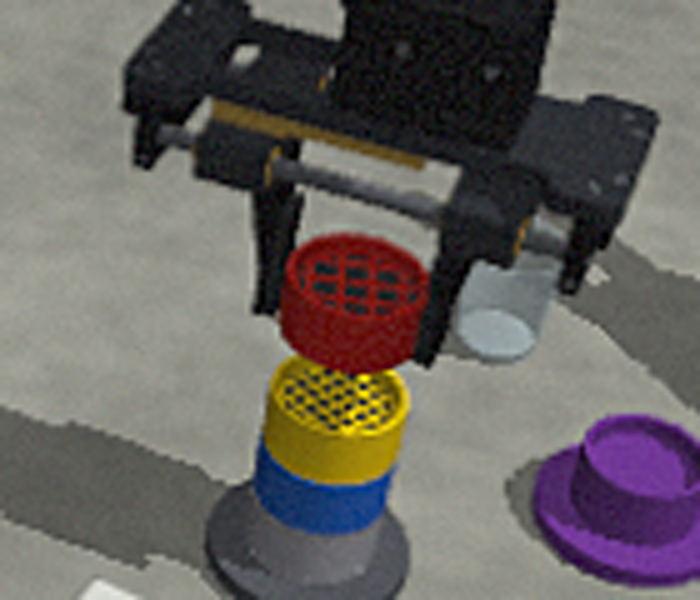

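Red hangs level above yellow. I'll shift it about 1 mm and lower it.

```bash
python3 -m crank '[[[0,0,0,0.0012,0,-0.0005,50],[0,0,0,0,0.012,0,50],[0,0,0,0,0.008,0,50],[0,0,0,0,0,0,50],[0,0,0,0,0,0,50]]]' >/dev/null;python3 st.py .6453 .2563 .1064; python3 -m crank '[[[0,0,0,0,0.003,0,50],[0,0,0,0,0.003,0,50],[0,0,0,0,0.003,0,50],[0,0,0,0,0,0,50],[0,0,0,0,0,0,50]]]' >/dev/null;python3 st.py .6453 .2563 .1064
```

```text
t 22.9 pos [0.6449 0.2562 0.118 ] F [-0.4  0.  -1.1] w 0.0575 q [ 0.22  0.75  1.34 -0.    1.06  1.79]
yaw of jaw err from -Y deg -0.14 ydown [-1.e-04 -0.e+00 -1.e+00]
tool delta mm [-0.4 11.6 -0.1]
t 23.52 pos [0.6448 0.2562 0.1092] F [-1.  -0.3 -0.7] w 0.0576 q [ 0.22  0.76  1.34 -0.    1.04  1.79]
yaw of jaw err from -Y deg -0.14 ydown [ 0.  0. -1.]
tool delta mm [-0.5  2.8 -0.1]
```

```bash
python3 -m crank '[[[0,0,0,-0.0004,0.002,0,50],[0,0,0,0,0.0013,0,50],[0,0,0,0,0,0,50],[0,0,0,0,0,0,50],[0,0,0,0,0,0,50]]]' >/dev/null;python3 st.py .6453 .2563 .1064
```

```text
t 24.15 pos [0.6454 0.2563 0.1065] F [-0.9 -1.2  4.9] w 0.0576 q [ 0.22  0.76  1.34 -0.    1.04  1.79]
yaw of jaw err from -Y deg -0.14 ydown [ 5.e-04  1.e-04 -1.e+00]
tool delta mm [ 0.1  0.1 -0. ]
```

```bash
python3 -m crank '[[[0,0,0,0,0,0,100],[0,0,0,0,0,0,100],[0,0,0,0,0,0,100],[0,0,0,0,-0.03,0,100],[0,0,0,0,-0.04,0,100]]]' >/dev/null; python3 -m crank '[[[0,0,0,0,-0.02,0.03,80],[0,0,0,0.003,0,0.055,60],[0,0,0,0.003,0,0.055,60],[0,0,0,0.003,0,0.055,60],[0,0,0,0.003,0,0.055,60]]]' >/dev/null;  python3 -m crank '[[[0,0,0,0.003,0,0.055,60],[0,0,0,0.003,0,0.055,60],[0,0,0,0.003,0,0.055,60],[0,0,0,0.003,0,0.055,60],[0,0,0,0.003,0,0.055,60]]]' >/dev/null; python3 st.py .618 -.29 .1
python3 - <<'E'
from h import *
pt=robot.camera("top");ps=robot.camera("scene")
print(locate(pt,"red",SV,(150,140),.088),locate(ps,"red",SV,(343,210),.088))
cv2.imwrite("pics/b3.png",cv2.resize(ps["img"][130:270,280:420,::-1],None,fx=4,fy=4,interpolation=cv2.INTER_CUBIC))
E
```

```text
t 26.02 pos [ 0.6166 -0.2705  0.1957] F [ 0.7  0.8 -0.1] w 0.0524 q [-0.58  0.63  1.34  0.    1.18  0.99]
yaw of jaw err from -Y deg -0.15 ydown [ 1.e-04  2.e-04 -1.e+00]
tool delta mm [-1.4 95.7 19.5]
(array([0.646 , 0.2561]), 618, 645, array([143.1, 138. ])) (array([0.6447, 0.256 ]), 676, 697, array([348.5, 212. ]))
```

View pics/b3.png

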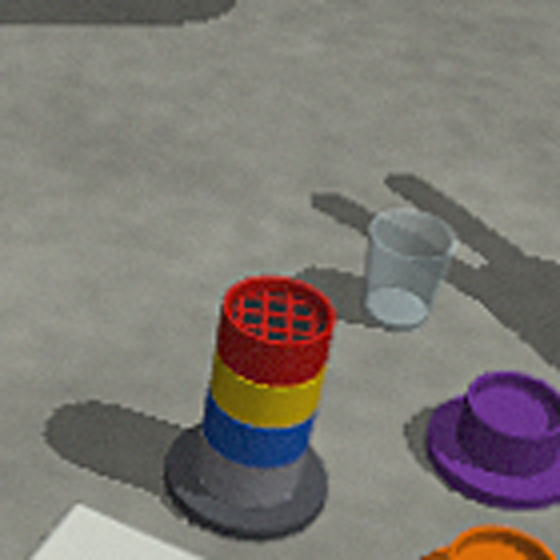

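Run:
```python
from h import *
for n,(u,v) in(("scene",(125,145)),("top",(345,130))):
    p=robot.camera(n)
    src=p["img"][:,:,::-1] if n=="scene" else cv2.resize(cv2.imread("pics/top0.png"),(512,384),interpolation=cv2.INTER_AREA)
    im=cv2.resize(src[v:v+50,u:u+60],None,fx=6,fy=6,interpolation=cv2.INTER_CUBIC)
    im2=im.copy()
    for z,r in((.008,.029),(.014,.029),(.042,.011),(.014,.011)):
        cv2.polylines(im2,[((proj(p,ring(.618,-.29,z,r))-(u,v)+.5)*6).round().astype(np.int32)],True,(0,200,0),1)
    o=np.hstack([im,im2]) ; cv2.imwrite(f"pics/l_{n}.png",o)
a=np.vstack([cv2.imread("pics/l_scene.png"),cv2.imread("pics/l_top.png")]);cv2.imwrite("pics/l.png",a)
```

```text
(no output)
```

View pics/l.png

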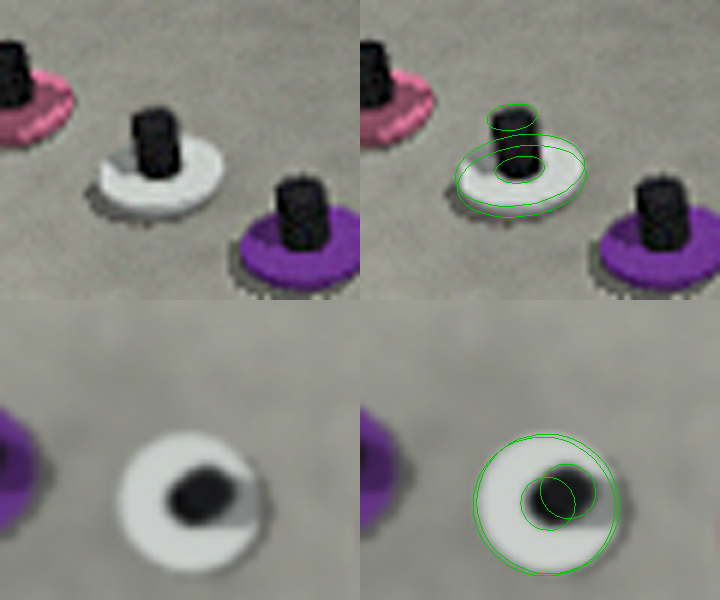

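```bash
python3 -m crank '[[[0,0,0,-0.0014,0,0.0195,60],[0,-10,0,0,0,0,60],[0,-10,0,0,0,0,60],[0,-10,0,0,0,0,60],[0,-10,0,0,0,0,60]]]' >/dev/null; python3 -m crank '[[[0,-10,0,0,0.02,0,60],[0,-10,0,0,0.02,0,60],[0,-10,0,0,0.02,0,60],[0,-10,0,0,0.02,0,60],[0,-10,0,0,0.01,0,60]]]' >/dev/null;  python3 st.py .618 -.2903 .027
```

```text
t 27.48 pos [ 0.6182 -0.2871  0.1045] F [0.4 0.3 0.6] w 0.0521 q [-0.6   0.75  1.38 -0.    1.02 -0.6 ]
yaw of jaw err from -Y deg 90.31 ydown [-1.6e-03  8.0e-04 -1.0e+00]
tool delta mm [ 3.3 77.5 -0.1]
```

```bash
python3 -m crank '[[[0,0.4,0,0.0032,0.02,0,60],[0,0,0,0,0.02,0,60],[0,0,0,0,0.008,0,60],[0,0,0,0,0,0,60],[0,0,0,0,0,0,60]]]' >/dev/null;  python3 st.py .618 -.2903 .027
python3 - <<'E'
from h import *
p=robot.camera("scene");cv2.imwrite("pics/l2.png",cv2.resize(p["img"][110:210,100:220,::-1],None,fx=5,fy=5,interpolation=cv2.INTER_CUBIC))
E
```

```text
t 28.1 pos [ 0.6187 -0.2917  0.0585] F [-0.3  0.3 -0.3] w 0.0522 q [-0.6   0.81  1.39 -0.    0.94 -0.59]
yaw of jaw err from -Y deg 89.44 ydown [ 1.1e-03 -8.0e-04 -1.0e+00]
tool delta mm [-1.4 31.5 -0.8]
```

View pics/l2.png

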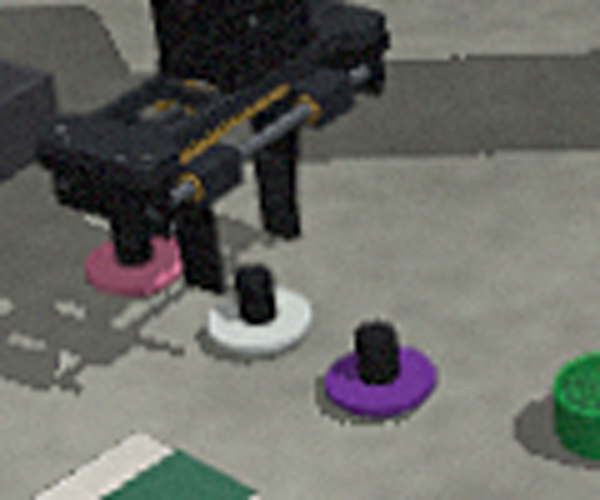

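```bash
python3 -m crank '[[[0,0,0,-0.0014,0.015,-0.0008,60],[0,0,0,0,0.0175,0,60],[0,0,0,0,0,0,60],[0,0,0,0,0,0,60],[0,0,0,0,0,0,15]]]' >/dev/null;  python3 st.py .618 -.2903 .026;python3 -m crank '[[[0,0,0,0,0,0,15],[0,0,0,0,0,0,15],[0,0,0,0,0,0,15],[0,0,0,0,0,0,10],[0,0,0,0,0,0,10]]]' 25 >/dev/null;  python3 st.py .618 -.2903 .026
```

```text
t 28.77 pos [ 0.6174 -0.29    0.0255] F [ 0.7 -0.1  0.1] w 0.0478 q [-0.6   0.85  1.41 -0.    0.88 -0.59]
yaw of jaw err from -Y deg 89.46 ydown [-2.e-04  1.e-04 -1.e+00]
tool delta mm [ 0.3 -0.5  0.6]
t 29.4 pos [ 0.6175 -0.29    0.0256] F [-0.6 -0.6  0.9] w 0.0213 q [-0.6   0.85  1.41 -0.    0.88 -0.59]
yaw of jaw err from -Y deg 89.46 ydown [ 0.e+00 -1.e-04 -1.e+00]
tool delta mm [ 0.3 -0.4  0.5]
```

```bash
python3 -m crank '[[[0,0,0,0,-0.03,0,10],[0,0,0,0,-0.045,0,10],[0,0,0,0,-0.05,0,10],[0,0,0,0,-0.05,0,10],[0,0,0,-0.03,-0.02,0.002,10]]]' >/dev/null; python3 -m crank '[[[0,0,0,-0.045,0,0.002,10],[0,0,0,-0.05,0,0.003,10],[0,0,0,-0.05,0,0.003,10],[0,0,0,-0.05,0,0.003,10],[0,0,0,-0.05,0,0.003,10]]]' >/dev/null; python3 -m crank '[[[0,0,0,-0.05,0,0.003,10],[0,0,0,-0.05,0,0.003,10],[0,0,0,-0.05,0,0.003,10],[0,0,0,-0.05,0,0.003,10],[0,0,0,-0.04,0,0.003,10]]]' >/dev/null;  python3 st.py .6454 .256 .1416
```

```text
t 31.27 pos [0.6529 0.2269 0.22  ] F [ 0.9 -0.2 -0.1] w 0.0213 q [0.17 0.63 1.26 0.   1.25 0.18]
yaw of jaw err from -Y deg 89.52 ydown [-6.e-04  1.e-04 -1.e+00]
tool delta mm [-29.   78.4  -7.7]
```

```bash
python3 -m crank '[[[0,0,0,-0.026,0,-0.007,10],[0,0,0,0,0.02,0,10],[0,0,0,0,0.02,0,10],[0,0,0,0,0,0,10],[0,0,0,0,0,0,10]]]' >/dev/null;  python3 st.py .6454 .256 .1416;python3 - <<'E'
from h import *
o=robot.get_obs();x,y,z=o["position"];z0=z-.0256
p=robot.camera("scene")
print(locate(p,"white",LD,(350,180),z0))
u,v=300,140
im=cv2.resize(p["img"][v:v+100,u:u+110,::-1],None,fx=6,fy=6,interpolation=cv2.INTER_CUBIC)
for zz,r,c,X,Y in((z0+.008,.029,(0,255,0),x,y),(z0+.014,.029,(0,255,0),x,y),(.124,.029,(255,255,0),.6454,.256)):
    cv2.polylines(im,[((proj(p,ring(X,Y,zz,r))-(u,v)+.5)*6).round().astype(np.int32)],True,c,1)
cv2.imwrite("pics/l3.png",im)
E
```

```text
t 31.9 pos [0.647  0.2508 0.1809] F [-0.9 -0.2 -0.9] w 0.0214 q [0.21 0.67 1.29 0.   1.18 0.22]
yaw of jaw err from -Y deg 89.45 ydown [ 7.e-04  2.e-04 -1.e+00]
tool delta mm [-5.2 39.3 -1.6]
(array([0.6493, 0.2467]), 1200, 467, array([347.4, 189.7]))
```

View pics/l3.png

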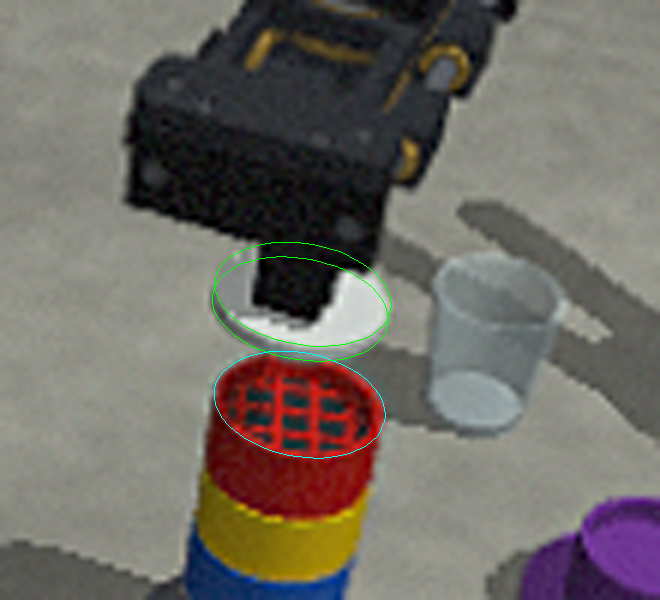

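```bash
python3 -m crank '[[[0,0,0,-0.005,0,-0.0016,10],[0,0,0,0,0.015,0,10],[0,0,0,0,0.011,0,10],[0,0,0,0,0,0,10],[0,0,0,0,0,0,10]]]' >/dev/null;  python3 st.py .6454 .256 .1416;python3 -m crank '[[[0,0,0,0,0.003,0,10],[0,0,0,0,0.003,0,10],[0,0,0,0,0.003,0,10],[0,0,0,0,0,0,10],[0,0,0,0,0,0,10]]]' >/dev/null;  python3 st.py .6454 .256 .1416
```

```text
t 32.58 pos [0.6451 0.2557 0.1542] F [-0.4 -0.4 -0.2] w 0.0216 q [0.22 0.7  1.31 0.   1.13 0.23]
yaw of jaw err from -Y deg 89.45 ydown [-2.e-04 -0.e+00 -1.e+00]
tool delta mm [-0.3 12.6  0.3]
t 33.2 pos [0.6451 0.2558 0.1454] F [ 0.4 -0.  -0.6] w 0.0213 q [0.22 0.71 1.32 0.   1.11 0.23]
yaw of jaw err from -Y deg 89.46 ydown [ 0.  0. -1.]
tool delta mm [-0.2  3.8  0.3]
```

```bash
python3 -m crank '[[[0,0,0,0,0.002,0,10],[0,0,0,0,0.0015,0,10],[0,0,0,0,0.0008,0,10],[0,0,0,0,0,0,10],[0,0,0,0,0,0,10]]]' >/dev/null;  python3 st.py .6454 .256 .1416
```

```text
t 33.83 pos [0.645  0.2558 0.1415] F [-1.  -1.3  3.1] w 0.0213 q [0.22 0.72 1.32 0.   1.1  0.23]
yaw of jaw err from -Y deg 89.46 ydown [ 2.e-04  1.e-04 -1.e+00]
tool delta mm [-0.2 -0.1  0.4]
```

Contact came at the expected home height. I'll release, retreat and check.

```bash
python3 -m crank '[[[0,0,0,0,0,0,60],[0,0,0,0,0,0,60],[0,0,0,0,0,0,60],[0,0,0,0,0,0,60],[0,0,0,0,-0.03,0,60]]]' >/dev/null; python3 -m crank '[[[0,0,0,0,-0.04,0,60],[0,0,0,0,-0.04,0,60],[0,0,0,0.04,0,-0.04,60],[0,0,0,0.05,0,-0.03,60],[0,0,0,0.05,0,-0.03,60]]]' >/dev/null; python3 -m crank '[[[0,0,0,0.05,0,0,60],[0,0,0,0.05,0,0,60],[0,0,0,0.05,0,0,60],[0,0,0,0,0,0,60],[0,0,0,0,0,0,60]]]' >/dev/null; python3 st.py
python3 - <<'E'
from h import *
pt=robot.camera("top");ps=robot.camera("scene")
for c,n,m in(("green",(290,163),(222,191)),):print(c,locate(pt,c,SV,n),locate(ps,c,SV,m))
for t in("jar","beaker"):
    for p in(ps,pt):print(t,[(np.round(d["at"],1).tolist(),round(d["conf"],2)) for d in robot.spot_in(p,t)][:1])
for c,z in(("blue",.032),("yellow",.06),("red",.088)):print(c,locate(ps,c,[(.008,.029),(.036,.029)],(346,215),z))
u,v=300,150
im=cv2.resize(ps["img"][v:v+115,u:u+100,::-1],None,fx=5,fy=5,interpolation=cv2.INTER_CUBIC)
im2=im.copy()
for z,r in((.04,.029),(.068,.029),(.096,.029),(.124,.029),(.13,.029),(.158,.011)):
    cv2.polylines(im2,[((proj(ps,ring(.6454,.256,z,r))-(u,v)+.5)*5).round().astype(np.int32)],True,(0,255,0),1)
a=cv2.resize(np.hstack([im,im2]),(800,460));cv2.imwrite("pics/f.png",a)
cv2.imwrite("pics/ft.png",cv2.resize(pt["img"][:,:,::-1],None,fx=1.5,fy=1.5))
E
```

```text
t 35.7 pos [ 0.5421 -0.033   0.2511] F [-0.1  0.7  0. ] w 0.0522 q [-0.27  0.39  1.61  0.    1.13 -0.26]
yaw of jaw err from -Y deg 89.42 ydown [-3.e-04  8.e-04 -1.e+00]
green None (array([ 0.605 , -0.0742]), 428, 456, array([221.6, 190.6]))
jar [([160.9, 247.9], 0.55)]
jar []
beaker [([191.5, 379.0], 0.87)]
beaker [([225.4, 129.7], 0.86)]
blue (array([0.6627, 0.2588]), 370, 681, array([343.2, 237.9]))
yellow (array([0.6614, 0.2601]), 395, 701, array([345.9, 227.6]))
red (array([0.6604, 0.2584]), 405, 720, array([347.2, 216.6]))
```

View pics/f.png

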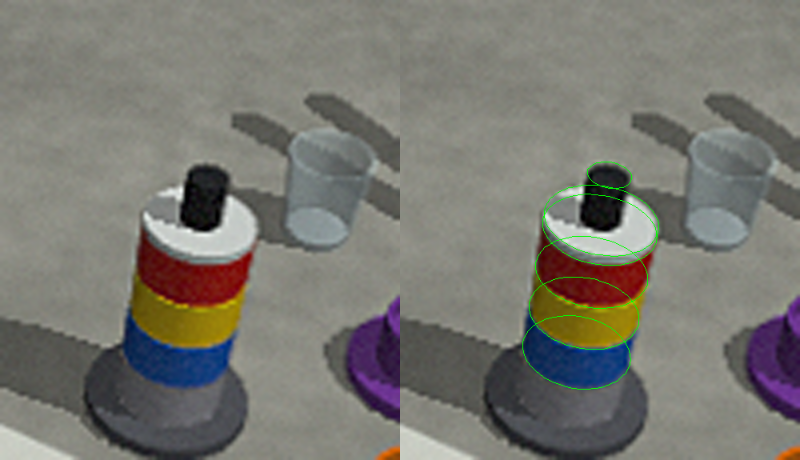

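View pics/ft.png

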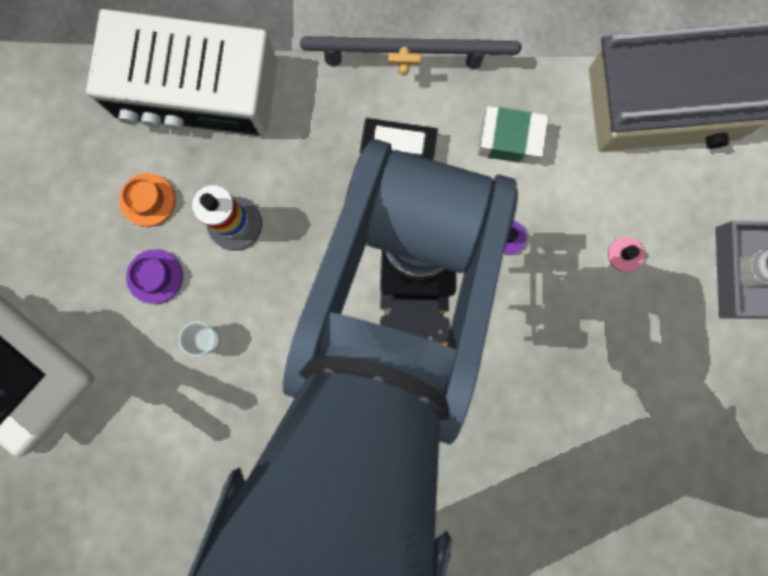

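The tower matches the predicted seated outlines, with the lid disc at (200,225) in the left panel. Green, jar and beaker are where they started. Handing in.

```bash
python3 -c "
from rig import robot
print(robot.hand_in())"
```

```text
the job is handed in; nothing more can be done
None
```

I built the tower on the steel pan in order: blue, yellow, red, then the white lid. I released it, moved the arm clear and handed the job in at about 36 s; no verdict is reported.

- **Seating:** Each piece met contact (3 to 7 N) within about 0.1 mm of its expected home height. In the last scene picture the tower lines up with the outlines predicted for seated, upright pieces.
- **Left alone:** The green sieve and the jar match their start positions in the scene view. The beaker matches in the top view.
- **Checks that failed or disagreed:**
  - In the last top picture the arm hid the green sieve and the jar, so only the scene view confirms them.
  - The network's beaker spot moved about 3 px in the scene view but not in the top view, so I took it as network error.
  - The final colour-blob positions for the sieves read about 15 mm off in x. The pieces above hide part of each sieve, so I did not use them. Readings taken while each sieve was uncovered agreed within about 2 mm.

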